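# Spot-check the blue pot with the infrared thermometer

## Robot

A 7-joint arm with a two-finger parallel gripper is mounted at the origin on the work surface. World frame = base frame: x ahead of the robot, y to its left, z up, the work surface at z = 0. Lengths are in m, angles in rad, forces in N, time in s.
With the tool pointing down it reaches from about 0.425 to 0.925 m from the base axis. Payload 6.8 kg.
Tool frame: the origin (TCP) lies between the finger pads; the fingertips stand 14 mm ahead of it and the grasp point (between the pads) lies 5 mm behind it; z points along the fingers, y is the line along which they close (so a half turn about z gives the same grasp; the last joint's range is limited). The gripper opens to 85 mm and grips with 20 to 120 N. Pads are 22 mm wide; open, the fingers measure 114 mm over their backs; the gripper's body (76 mm by 85 mm) begins 54 mm behind the grasp point. The pads swing forward as they close: fully open they stand 13 mm farther back than shut.
Start: joints at [-1.314, 0.477, 0.022, 1.555, -0.011, 1.109, -0.083], TCP at [0.241, 0.631, 0.245] pointing down, gripper open.
Joint ranges: [-2.96, 2.96], [-0.34, 2.1], [-1.41, 1.46], [0.24, 2.44], [-1.37, 4.51], [0.17, 1.92], [-2.96, 2.96]. Speed limits (rad/s): [2.39, 2.39, 3.14, 3.14, 3.14, 3.14, 3.14].

## Interface

Orientations are given as a rotation vector (axis times angle).
In Python, from bench import r, imaging gives the robot as it stands.
- The arm moves only by the tool apply_moves, never from a script. Its argument "moves" is a list of rows, each a list of 2 entries, a list of its own where there are three numbers: the shift along the tool's x, y, z in cm, then the turn about the tool's z in rad. In form: [[[tx, ty, tz], roll], ...]. A call has 1 to 10 rows; each row is the pose to reach, as a shift and turn from the pose commanded when the call began, along the tool's axes at that moment; what a row does not reach only later rows make up. A row lasts 1/12 s, in which the tool goes at most 41.7 mm and 7.16 degrees, less where a joint would pass 70% of its speed; a pose out of reach is approached as far as the arm can. A call with a gripper value outside its range is refused whole. "claw" is the opening, from 0 (shut) to 1 (fully open), set as the call begins (left out, the last holds). The fingers move at their own pace and stop on an object; "grip_force" is the grip in N (left out, the last holds). Time passes only in rows, so rows that repeat a pose let the fingers close. It gives the time, the measured TCP pose, the force and the opening at its end, in the units of the state.
- r.get_obs(): the state, without advancing time (a new reading comes with each control period).
- imaging.grab_frame(name): name is "scene" or "side" or "wrist"; returns a dict with "frame" (400x640x3 uint8, blue, green, red), "intrinsics" (3x3 intrinsics, pixels), "k1" (the pictures are not rectified: a ray, as slopes to the right and down, at radius r is drawn at 1 + k1 r^2 times it, then the intrinsics apply), "T" (4x4, takes a point from camera to world coordinates). Camera axes: x right, y up, looking along -z (the intrinsics and any distortion apply to the point x, -y, -z); pixel columns grow to the right and rows downward; lengths in m; the calibration is good to about 2 mm. A picture is of the moment at which its call begins. There is no depth.
- r.hand_in(): hands the job in, once; it reports no verdict.
The state is a dict: "clock": time; "joints": joint angles; "qvel": joint speeds; "tau": joint torques, N m; "tcp_pos": TCP position; "orientation": TCP orientation; "contact_force": force on the tool from outside, world axes, zero at the start; "moment": the same for the moment, N m; "grip_width": finger opening in m.
Only numpy, scipy, OpenCV 4.12 (cv2) and the standard library are available. Lean on these libraries where they do the work, as an engineer would, in place of code of your own. Each camera call takes 0.05 s, during which the arm holds its last target. There are 200 camera calls.

## Task

Check how hot the blue pot is with the infrared thermometer: take it out of its dock by the yellow head, put it down and take it again by its black handle, then point its lens squarely at the black dot on the blue pot's white plate from about 7 cm away and hold it steady there for two seconds. Then lay the thermometer right way up on the cork mat and let go of it, without dropping it. Do not touch the hot pots with it or disturb the pots, the mug or the bowls.

Things in the scene. Friction and masses are not known exactly. Their poses are not given: they have to be found in the camera images.
- wand_lens (a point): Lens at the nose of the infrared thermometer, a straight wand 160 mm long: black handle (rear 105 mm, 30 wide, 34 high) and yellow head (front 55 mm, 44 wide, 44 high, grey display on top), undersides flush, so it lies flat. 0.14 to 0.24 kg. This point is the centre of the nose face, 22 mm above the underside; x = the way it looks (handle to nose, also the wand's length), z = up through the display. Point is 80 mm ahead of mid-length.
- wand_head (a point): Centre of the yellow head: 27.5 mm behind the lens, 22 mm above the underside; same axes.
- wand_handle (a point): Centre of the black handle: 107.5 mm behind the lens, 17 mm above the underside; same axes. The front end of the handle is 52.5 mm ahead of this point. For the measurement the fingers must be on the handle only.
- dock: Grey charging dock fixed to the counter: a trough open at the top and at the front (its +x), 111 long, 60 wide, 54 high. At the start the wand lies level in it, underside 12 mm above the counter, nose to the dock's +x: the handle is sunk between the walls (2.5 mm clear each side, walls 8 mm higher than the handle: no room for fingers), the head sticks out in front, free on both sides. Lift it straight up 50 mm or more to clear. Origin: centre of its underside.
- mat: Cork mat fixed to the counter, 160 (x) by 220 (y) mm, 5 mm thick. Origin: centre of its underside, on the counter. Mat and dock stand one to the left, one to the right; which is which changes.
- blue_pot_dot (a point): Centre of the black dot (32 mm across) on the white plate clipped to the blue lidded pot. The plate is upright, 50 wide, and has a white lip over the pot's rim, seen from above. The pot is 160 mm across, 122 high to the lid, 145 to the knob, loose, 1.2 kg, on a black glass hob 6 mm thick. x points horizontally from the dot to the pot's axis, 86 mm behind; z up. The plate faces roughly towards the robot. The dot is 95 mm above the hob.
- red_pot_dot (a point): The same point of an identical pot in red, beside the blue one on the hob; the two may be swapped. Not to be measured.
- mug_mid (a point): White mug, bystander, 80 across, 95 high, handle to its +y; point at its centre.
- bowls_mid (a point): Stack of blue bowls, bystander, 127 across, 64 high; point at its centre.

How it is judged:
On the way, in this order (a step that is already met when the one before it is completed fails the run):
1. The thermometer, out of its dock, has been put down on the counter or mat, lying right way up, and let go (horizontal distance between wand_head and dock above 0.1 m and horizontal distance between wand_handle and dock above 0.07 m and height (world z) of wand_head below 0.05 m and angle between wand_lens's own z axis and vertical below 0.15 rad and linear speed of wand below 0.02 m/s and contact force between the fingers and wand below 0.05 N), for 0.1 s.
2. Held by the handle only, lens 45-100 mm from the blue pot's dot, sight line within 14 mm of its centre and 0.26 rad of square, steady (under 20 mm/s, 0.15 rad/s) 1.5 s (contact force between the fingers and wand above 0.5 N and x of the grasp point in the frame of wand below 0.014 m and x of blue_pot_dot in the frame of wand_lens between 0.045 and 0.1 m and y of blue_pot_dot in the frame of wand_lens between -0.014 and 0.014 m and z of blue_pot_dot in the frame of wand_lens between -0.014 and 0.014 m and angle between the x axis of wand_lens and the x axis of blue_pot_dot, either way round below 0.26 rad and linear speed of wand below 0.02 m/s and angular speed of wand below 0.15 rad/s), for 1.5 s.
At the end, for the whole second after the job is handed in: The thermometer lies right way up (within 0.15 rad of level) on the cork mat, its mid-length over the mat, at rest and released (x of wand in the frame of mat between -0.08 and 0.08 m and y of wand in the frame of mat between -0.11 and 0.11 m and height (world z) of wand below 0.02 m and angle between wand's own z axis and vertical below 0.15 rad and linear speed of wand below 0.02 m/s and contact force between the fingers and wand below 0.05 N); the robot touches nothing.
It fails at once if The thermometer or the robot touches a pot with more than 1 N (contact force between any of wand, the arm, the fingers and blue_pot above 1 N or contact force between any of wand, the arm, the fingers and red_pot above 1 N).
It fails at once if A pot is shifted by more than 10 mm, or the mug or the bowls by more than 15 mm (distance of any of blue_pot_dot, red_pot_dot from where it was at the start of the episode above 0.01 m or distance of any of mug_mid, bowls_mid from where it was at the start of the episode above 0.015 m).
It fails at once if The thermometer is dropped: it moves faster than 0.8 m/s with no finger on it (a fall of over 3 cm) (linear speed of wand above 0.8 m/s and contact force between the fingers and wand below 0.05 N).
It also fails if it takes over 61 s, if anything falls off the work surface, if the arm or the gripper's body presses on something with over 40 N, if the wrist force passes 120 N, or if a joint passes its speed limit or range.

## Working session

There is one attempt and no reset: what is moved stays moved. The work goes in short steps, Python scripts to look and compute and a tool call to move; the robot and the scene stay as the last step left them, time stands still between calls to the robot, and variables do not carry over. Pictures are saved under pics/ and viewed, on a budget of 10 in all, crops included, one or two more only if the job needs it, and the job is handed in when it is done.

Besides the shell and the picture viewer there is one more tool, called as a command line: name --argument value ..., lists and objects as JSON in quotes. apply_moves: Moves the arm, as the interface text tells. Its arguments: {"type":"object","properties":{"moves":{"type":"array","items":{"type":"array"}},"claw":{"type":"number"},"grip_force":{"type":"number"}},"required":["moves"]}

```bash
mkdir -p pics; cat > h.py <<'E'
import numpy as np, cv2
from scipy.spatial.transform import Rotation as R
from bench import r, imaging
def grab(n,f):
    d=imaging.grab_frame(n); cv2.imwrite('pics/'+f+'.png',d['frame']); np.savez('pics/'+f+'.npz',K=d['intrinsics'],k1=d['k1'],T=d['T']); return d
def ray(f,u,v):
    d=np.load('pics/'+f+'.npz');K=d['K'];k=float(d['k1'])
    p=cv2.undistortPoints(np.array([[[u,v]]],float),K,np.array([k,0,0,0.]))[0,0]
    T=d['T'];return T[:3,3],T[:3,:3]@np.array([p[0],-p[1],-1])
def onz(f,u,v,z):
    o,d=ray(f,u,v);return o+d*(z-o[2])/d[2]
def proj(f,P):
    d=np.load('pics/'+f+'.npz');T=d['T'];q=np.linalg.inv(T)@np.r_[P,1]
    x=np.array([q[0],-q[1]])/-q[2];x=x*(1+float(d['k1'])*(x@x));return (d['K']@np.r_[x,1])[:2]
def tri(*obs):
    A=np.zeros((3,3));b=np.zeros(3)
    for f,u,v in obs:
        o,d=ray(f,u,v);d/=np.linalg.norm(d);M=np.eye(3)-np.outer(d,d);A+=M;b+=M@o
    return np.linalg.solve(A,b)
E
python3 - <<'E'
from h import *
a=grab('scene','s0');b=grab('side','d0');
print(a['T'],b['T'],a['intrinsics'],a['k1'])
o=r.get_obs();print(o)
print(R.from_rotvec(o['orientation']).as_matrix())
E
```

```text
[[-7.64213005e-01 -4.52619392e-01  4.59471620e-01  1.01224374e+00]
 [ 6.44963478e-01 -5.37157764e-01  5.43584077e-01  5.43941823e-01]
 [ 7.72053180e-04  7.11756435e-01  7.02425926e-01  7.94142266e-01]
 [ 0.00000000e+00  0.00000000e+00  0.00000000e+00  1.00000000e+00]] [[ 0.92919517  0.24733423 -0.27463087  0.14196836]
 [-0.36929109  0.59147798 -0.71678302 -1.14427602]
 [-0.01484686  0.76745005  0.64093681  1.09860781]
 [ 0.          0.          0.          1.        ]] [[367.20185856   0.         326.46318088]
 [  0.         367.20185856 195.0761475 ]
 [  0.           0.           1.        ]] -0.07331889332753083
{'clock': 0.1, 'joints': array([-1.31407896,  0.47772721,  0.02235189,  1.5563097 , -0.01151539,
        1.10930142, -0.08310117]), 'qvel': array([-9.58253389e-04,  1.23795675e-03,  5.05235340e-04, -2.71200101e-03,
       -3.97025033e-05,  1.59795000e-03,  1.67047390e-03]), 'tau': array([ 5.51895500e-03, -5.97760785e+01,  1.61405571e+00, -2.81952381e+01,
        1.28359976e-02,  5.11366685e-03, -2.14502012e-05]), 'tcp_pos': array([0.24065877, 0.63011589, 0.24443465]), 'orientation': array([-5.69840613e-01, -3.08928900e+00,  2.52367905e-03]), 'contact_force': array([ 0.78677927,  0.37097941, -0.49991023]), 'moment': array([-0.02056722, -0.00108238, -0.00254374]), 'grip_width': 0.08528838764577544}
[[-9.34190470e-01  3.56774354e-01 -4.75082311e-04]
 [ 3.56774654e-01  9.34189197e-01 -1.54619189e-03]
 [-1.07824850e-04 -1.61393506e-03 -9.99998692e-01]]
```

View pics/s0.png

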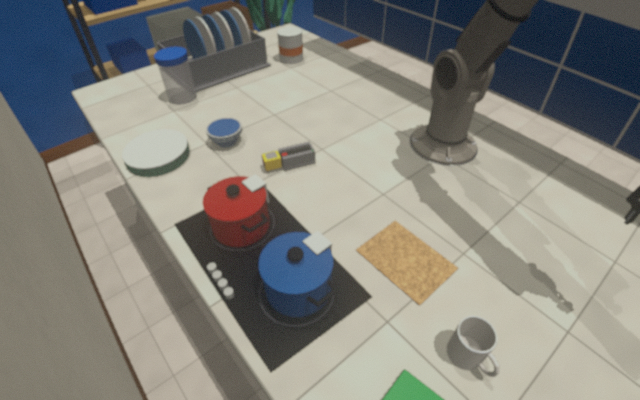

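View pics/d0.png

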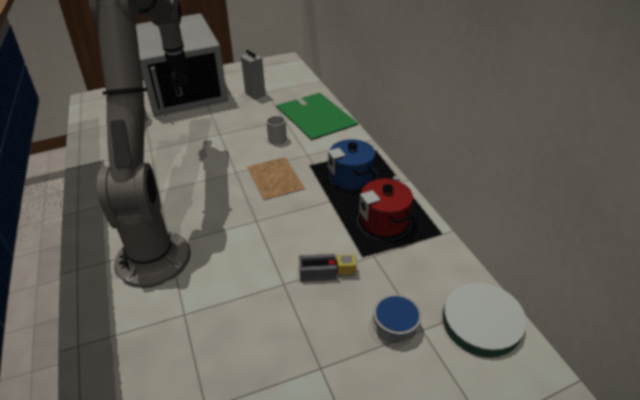

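```bash
python3 - <<'E'
from h import *
a=cv2.imread('pics/s0.png');b=cv2.imread('pics/d0.png')
c=lambda i,x,y:cv2.resize(i[y:y+75,x:x+100],(400,300),interpolation=cv2.INTER_CUBIC)
cv2.imwrite('pics/c0.png',np.vstack([np.hstack([c(a,240,130),c(a,250,225)]),np.hstack([c(b,280,230),c(b,315,130)])]))
for f,pts in (('s0',[(392,222),(457,265),(418,299),(357,251)]),('d0',[(248,167),(285,158),(303,187),(265,197)])):
    for p in pts: print(f,onz(f,*p,.005).round(3))
E
```

```text
s0 [0.424 0.137 0.005]
s0 [0.404 0.348 0.005]
s0 [0.557 0.346 0.005]
s0 [0.57  0.147 0.005]
d0 [0.414 0.348 0.005]
d0 [0.567 0.348 0.005]
d0 [0.57  0.147 0.005]
d0 [0.424 0.146 0.005]
```

View pics/c0.png

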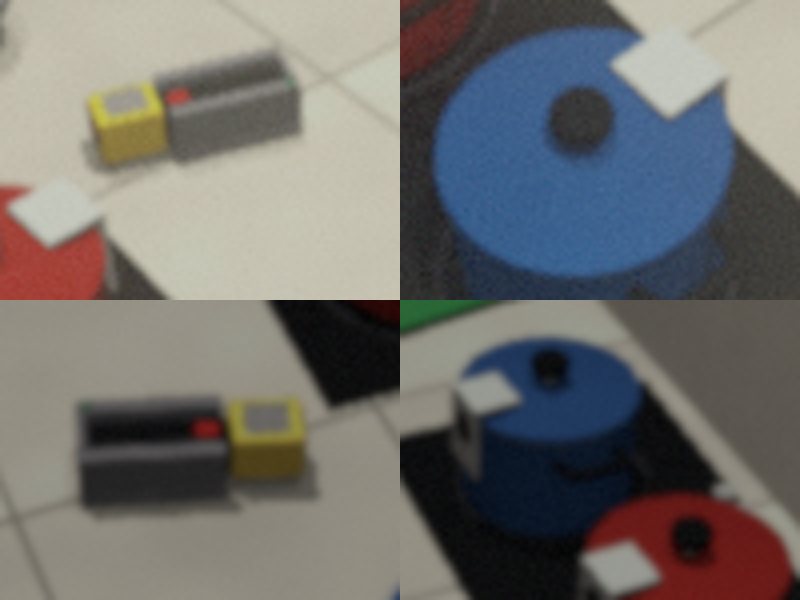

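```bash
python3 - <<'E'
from h import *
print('knob',tri(('s0',295.5,252.5),('d0',352.75,145.5)))
S=[(610,68),(665,28),(727,72),(670,118)];D=[(523,400),(497,370),(453,388),(478,417)]
# try cyclic matches
for k in range(4):
  P=[tri(('s0',250+(S[i][0]-400)/4,225+S[i][1]/4),('d0',315+(D[(i+k)%4][0]-400)/4,130+(D[(i+k)%4][1]-300)/4)) for i in range(4)]
  print(k,np.round(P,3).tolist())
for p in S: print('s lip z.128',onz('s0',250+(p[0]-400)/4,225+p[1]/4,.13).round(3))
for p in D: print('d lip',onz('d0',315+(p[0]-400)/4,130+(p[1]-300)/4,.13).round(3))
print('head s',[onz('s0',240+x/4,130+y/4,.056).round(3).tolist() for x,y in [(88,95),(158,83),(165,112),(98,128)]])
print('head d',[onz('d0',280+x/4,230+y/4,.056).round(3).tolist() for x,y in [(230,102),(298,102),(303,133),(232,135)]])
print('dock s z.054',[onz('s0',240+x/4,130+y/4,.054).round(3).tolist() for x,y in [(278,48),(298,85),(168,118)]])
print('dock d',[onz('d0',280+x/4,230+y/4,.054).round(3).tolist() for x,y in [(80,102),(222,98),(228,145),(82,152)]])
print('dot',[onz('d0',330.75,163.75,.101).round(3)])
E
```

```text
knob [0.75805488 0.13438746 0.14769314]
0 [[0.721, 0.111, 0.131], [0.698, 0.126, 0.161], [0.672, 0.155, 0.13], [0.697, 0.143, 0.098]]
1 [[0.718, 0.129, 0.151], [0.673, 0.123, 0.146], [0.675, 0.139, 0.111], [0.721, 0.144, 0.113]]
2 [[0.694, 0.127, 0.137], [0.676, 0.106, 0.128], [0.699, 0.14, 0.127], [0.718, 0.161, 0.133]]
3 [[0.697, 0.109, 0.117], [0.7, 0.108, 0.142], [0.696, 0.157, 0.146], [0.693, 0.159, 0.117]]
s lip z.128 [0.718 0.111 0.13 ]
s lip z.128 [0.675 0.109 0.13 ]
s lip z.128 [0.669 0.156 0.13 ]
s lip z.128 [0.714 0.16  0.13 ]
d lip [0.724 0.111 0.13 ]
d lip [0.722 0.164 0.13 ]
d lip [0.674 0.153 0.13 ]
d lip [0.677 0.103 0.13 ]
head s [[0.566, -0.308, 0.056], [0.514, -0.284, 0.056], [0.531, -0.249, 0.056], [0.583, -0.267, 0.056]]
head d [[0.533, -0.26, 0.056], [0.58, -0.279, 0.056], [0.571, -0.309, 0.056], [0.522, -0.29, 0.056]]
dock s z.054 [[0.408, -0.26, 0.054], [0.426, -0.21, 0.054], [0.532, -0.244, 0.054]]
dock d [[0.43, -0.215, 0.054], [0.53, -0.252, 0.054], [0.516, -0.297, 0.054], [0.415, -0.262, 0.054]]
dot [array([0.67 , 0.12 , 0.101])]
```

```bash
cat >> h.py <<'E'
def to(*tgts,yaw=None):
    """print moves (cm) to world targets; yaw = desired world yaw of tool x"""
    o=r.get_obs();M=R.from_rotvec(o['orientation']).as_matrix()
    y0=np.arctan2(M[1,0],M[0,0]);print('t',round(o['clock'],2),'tcp',o['tcp_pos'].round(4),'yaw',round(y0,4),'w',round(o['grip_width'],4))
    for t in tgts: print((M.T@(np.array(t)-o['tcp_pos'])*100).round(2))
    if yaw is not None: print('roll',round(-((yaw-y0+np.pi)%(2*np.pi)-np.pi),3))
E
python3 - <<'E'
from h import *
to((.47,.2,.25),(.54,-.275,.24),yaw=np.pi-.345)
E
```

```text
t 0.1 tcp [0.2407 0.6301 0.2444] yaw 2.7768 w 0.0853
[-36.77 -32.    -0.5 ]
[-60.26 -73.87   0.57]
roll -0.02
```

apply_moves --moves '[[[-3.5,-3,-0.5],0],[[-7,-6,-0.5],0],[[-10,-8.7,-0.5],0],[[-13,-11.3,-0.5],0],[[-16,-14,-0.5],0],[[-19,-16.5,-0.5],0],[[-22,-19,-0.5],0],[[-25,-22,-0.5],0],[[-28,-24.5,-0.5],0],[[-31,-27,-0.5],0]]' --claw 1

```text
clock: 0.93
tcp_pos: [0.4344, 0.2655, 0.2502]
orientation: [-0.57, -3.089, 0.0]
contact_force: [0.9, 0.6, 0.2]
grip_width: 0.0853
```

apply_moves --moves '[[[-3,-3,0],0],[[-5.5,-5.5,0],0],[[-7.4,-9,0.2],0],[[-9.3,-12.6,0.2],0],[[-11.2,-16.2,0.3],0],[[-13.1,-19.8,0.3],0],[[-15,-23.4,0.4],0],[[-16.9,-27,0.5],0],[[-18.8,-30.6,0.5],0],[[-20.7,-34.2,0.5],0]]'

```text
clock: 1.77
tcp_pos: [0.505, -0.1275, 0.2452]
orientation: [-0.569, -3.089, -0.0]
contact_force: [1.0, 0.6, -0.4]
grip_width: 0.0853
```

```bash
python3 - <<'E'
from h import *
to((.54,-.275,.22),yaw=np.pi-.345)
E
```

```text
t 1.77 tcp [ 0.505  -0.1275  0.2452] yaw 2.777 w 0.0853
[ -8.53 -12.54   2.51]
roll -0.02
```

apply_moves --moves '[[[-2.2,-3.2,0.6],-0.02],[[-4.4,-6.4,1.2],-0.02],[[-6.6,-9.6,1.8],-0.02],[[-8.5,-12.5,2.5],-0.02],[[-8.5,-12.5,2.5],-0.02],[[-8.5,-12.5,2.5],-0.02],[[-8.5,-12.5,2.5],-0.02]]'

```text
clock: 2.35
tcp_pos: [0.54, -0.2721, 0.2197]
orientation: [-0.539, -3.094, -0.001]
contact_force: [-0.1, 0.5, -0.2]
grip_width: 0.0855
```

```bash
python3 - <<'E'
from h import *
to()
grab('wrist','w1')
a=cv2.imread('pics/w1.png')
print([proj('w1',p).round(0) for p in [(.5485,-.277,.056),(.5515,-.2845,.056)]])
cv2.imwrite('pics/w1v.png',cv2.resize(a,(800,500)))
E
```

```text
t 2.35 tcp [ 0.54   -0.2721  0.2197] yaw 2.7967 w 0.0855
[array([315., 191.]), array([309., 196.])]
```

View pics/w1v.png

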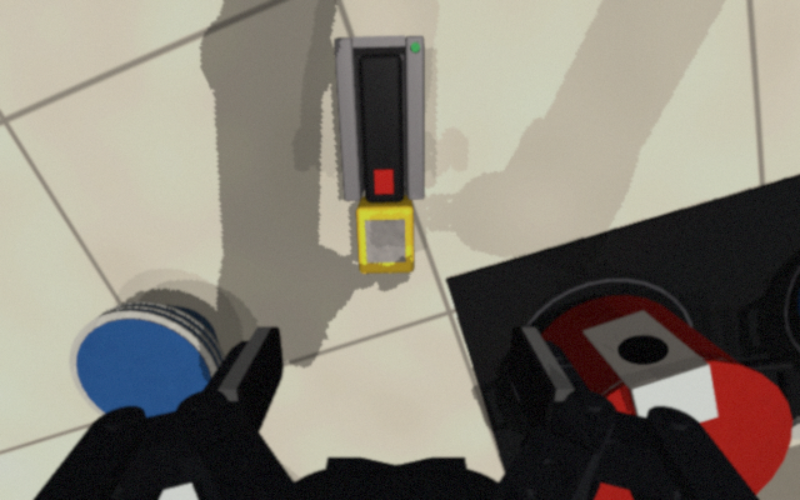

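```bash
python3 - <<'E'
from h import *
g=lambda u,v,z:onz('w1',u*.8,v*.8,z)
for p in [(359,208),(411,206),(412,263),(361,265)]: print(g(*p,.056).round(4))
a=g(379.5,54,.046);b=g(383.5,199,.046);d=b-a;print(a,b,np.linalg.norm(d),np.arctan2(d[1],d[0]))
for l in [[(337,40),(347,198)],[(423,40),(424,198)]]:
  a,b=[g(*p,.054) for p in l];d=b-a;print(a.round(4),b.round(4),np.arctan2(d[1],d[0]))
E
```

```text
[ 0.5172 -0.2935  0.056 ]
[ 0.5288 -0.2565  0.056 ]
[ 0.5721 -0.2706  0.056 ]
[ 0.5602 -0.3087  0.056 ]
[ 0.42308369 -0.2424078   0.046     ] [ 0.51889443 -0.27493916  0.046     ] 0.10118294655295236 -0.3273240682441339
[ 0.4066 -0.2659  0.054 ] [ 0.5074 -0.2994  0.054 ] -0.3207500728455266
[ 0.4258 -0.2124  0.054 ] [ 0.5268 -0.2455  0.054 ] -0.3164607397732722
```

```bash
python3 - <<'E'
from h import *
to((.55,-.2835,.12),(.55,-.2835,.032),yaw=np.pi-.325)
E
```

```text
t 2.4 tcp [ 0.5403 -0.2713  0.22  ] yaw 2.7982 w 0.0854
[-1.33 -0.83 10.  ]
[-1.34 -0.84 18.8 ]
roll -0.018
```

apply_moves --moves '[[[-1.3,-0.85,3],-0.018],[[-1.35,-0.85,6],-0.018],[[-1.35,-0.85,9],-0.018],[[-1.35,-0.85,12],-0.018],[[-1.35,-0.85,14],-0.018],[[-1.35,-0.85,16],-0.018],[[-1.35,-0.85,17.5],-0.018],[[-1.35,-0.85,18.8],-0.018],[[-1.35,-0.85,18.8],-0.018],[[-1.35,-0.85,18.8],-0.018]]'

```text
clock: 3.23
tcp_pos: [0.5503, -0.2842, 0.0323]
orientation: [-0.509, -3.1, -0.001]
contact_force: [0.5, -0.4, 0.9]
grip_width: 0.0854
```

apply_moves --moves '[[[0,0,0],0],[[0,0,0],0],[[0,0,0],0],[[0,0,0],0],[[0,0,0],0],[[0,0,0],0],[[0,0,0],0],[[0,0,0],0]]' --claw 0 --grip_force 60

```text
clock: 3.9
tcp_pos: [0.5507, -0.2854, 0.0334]
orientation: [0.511, 3.098, 0.0]
contact_force: [-1.1, 0.1, 6.5]
grip_width: 0.0435
```

apply_moves --moves '[[[0,0,-0.5],0],[[0,0,-1.5],0],[[0,0,-3],0],[[0,0,-4.5],0],[[0,0,-6],0],[[0,0,-7.5],0],[[0,0,-9],0],[[0,0,-10],0],[[0,0,-10],0],[[0,0,-10],0]]'

```text
clock: 4.73
tcp_pos: [0.5502, -0.2852, 0.1327]
orientation: [0.511, 3.099, -0.0]
contact_force: [-0.8, -0.5, -1.7]
grip_width: 0.0436
```

```bash
python3 - <<'E'
from h import *
to((.5525,.05,.13),(.5525,.05,.024),yaw=np.pi+.04)
print(r.get_obs()['contact_force'])
a=grab('wrist','w2')['frame'];b=grab('side','d2')['frame'];c=cv2.resize(b[130:330,240:560],(640,400))
cv2.imwrite('pics/v2.png',np.vstack([cv2.resize(a,(480,300)),cv2.resize(c,(480,300))]))
E
```

```text
t 4.73 tcp [ 0.5502 -0.2852  0.1327] yaw 2.8149 w 0.0436
[10.54 31.82  0.27]
[10.55 31.82 10.87]
roll -0.367
[-0.80415238 -0.47301404 -1.72019947]
```

View pics/v2.png

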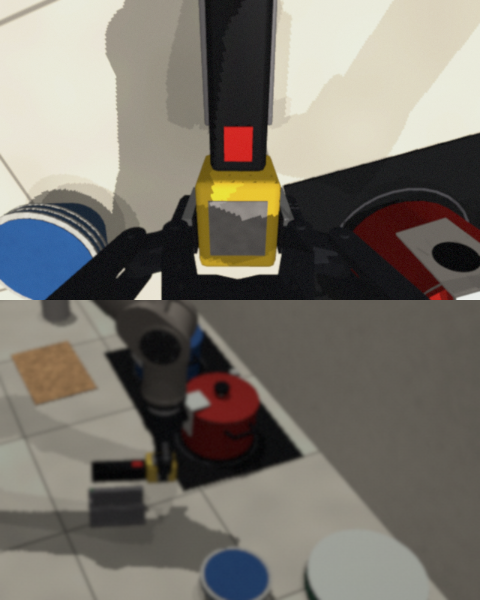

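apply_moves --moves '[[[2.5,2.5,0],0],[[5,5,0],-0.05],[[7.5,8,0],-0.1],[[9.5,11,0],-0.15],[[10.6,14,0],-0.2],[[10.7,17,0],-0.25],[[10.7,20,0],-0.3],[[10.6,23,0],-0.34],[[10.6,26,0],-0.367],[[10.55,29,0],-0.367]]'

```text
clock: 5.67
tcp_pos: [0.5428, 0.0246, 0.1314]
orientation: [0.065, -3.139, 0.0]
contact_force: [-0.8, -0.8, -1.5]
grip_width: 0.0432
```

apply_moves --moves '[[[-1,2.6,0],0],[[-1,2.6,0],0],[[-1,2.6,0],0],[[-1,2.6,0],0],[[-1,2.6,0],0]]'

```text
clock: 6.08
tcp_pos: [0.5515, 0.048, 0.1317]
orientation: [0.06, -3.14, 0.002]
contact_force: [-0.6, -0.1, -1.7]
grip_width: 0.0434
```

```bash
python3 - <<'E'
from h import *
to((.5525,.05,.03),(.5525,.05,.0205),yaw=np.pi+.04)
print(r.get_obs()['contact_force'])
E
```

```text
t 6.08 tcp [0.5515 0.048  0.1317] yaw -3.1034 w 0.0434
[-0.12  0.2  10.17]
[-0.13  0.21 11.12]
roll -0.002
[-0.58383648 -0.13247447 -1.67992396]
```

apply_moves --moves '[[[0,0,2.5],0],[[0,0,5],0],[[0,0,7],0],[[0,0,8.5],0],[[0,0,9.5],0],[[0,0,10.2],0],[[0,0,10.6],0],[[0,0,10.9],0],[[0,0,11.05],0],[[0,0,11.05],0]]'

```text
clock: 6.92
tcp_pos: [0.5525, 0.0497, 0.0221]
orientation: [-0.063, 3.14, 0.0]
contact_force: [-0.4, -0.2, -1.6]
grip_width: 0.0434
```

apply_moves --moves '[[[0,0,0],0],[[0,0,0],0],[[0,0,0],0],[[0,0,0],0],[[0,0,0],0],[[0,0,0],0]]' --claw 1

```text
clock: 7.42
tcp_pos: [0.5523, 0.0497, 0.0219]
orientation: [-0.063, 3.141, 0.0]
contact_force: [-0.2, -0.5, 0.7]
grip_width: 0.0853
```

apply_moves --moves '[[[0,0,-1],0],[[0,0,-3],0],[[0,0,-6],0],[[0,0,-9],0],[[2,0,-12],0],[[5,0,-14],0],[[6.5,0,-14],0],[[6.5,0,-14],0],[[6.5,0,-14],0],[[6.5,0,-14],0]]'

```text
clock: 8.25
tcp_pos: [0.4881, 0.0473, 0.162]
orientation: [-0.063, 3.14, 0.0]
contact_force: [0.1, 0.8, -0.6]
grip_width: 0.0857
```

```bash
python3 - <<'E'
from h import *
to()
a=grab('wrist','w3')['frame'];b=grab('side','d3')['frame']
cv2.imwrite('pics/v3.png',cv2.resize(a,(800,500)))
E
```

```text
t 8.25 tcp [0.4881 0.0473 0.162 ] yaw -3.1012 w 0.0857
```

View pics/v3.png

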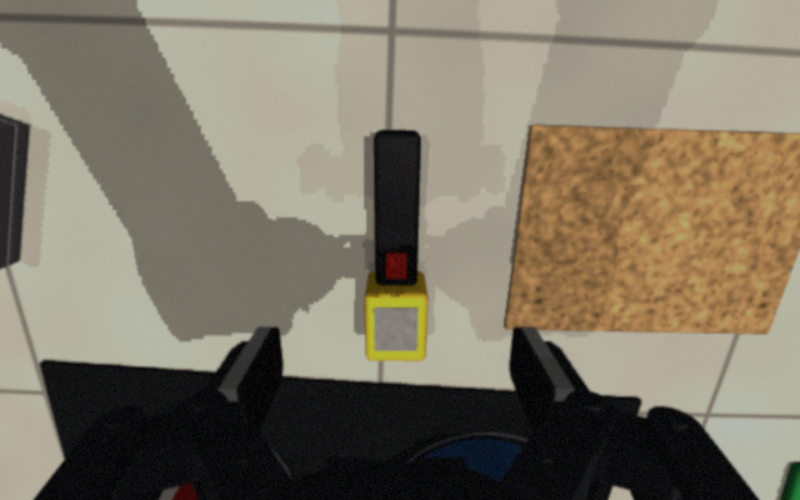

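```bash
python3 - <<'E'
from h import *
g=lambda u,v,z:onz('w3',u*.8,v*.8,z)
a=g(397,131,.034);b=g(397,284,.034);d=b-a;print(a,b,np.linalg.norm(d),np.arctan2(d[1],d[0]))
print([g(*p,.044).round(4).tolist() for p in [(367,290),(426,288),(426,358),(368,360)]])
print('mat',g(531,125,.005),g(506,327,.005),g(768,333,.005))
to((.45,.13,.22))
print(proj('w3',(.672,.131,.101)))
E
```

```text
[0.41680957 0.0448481  0.034     ] [0.51976421 0.04911916 0.034     ] 0.10304319015657354 0.04146112451055866
[[0.5205, 0.0288, 0.044], [0.5174, 0.0686, 0.044], [0.5727, 0.0722, 0.044], [0.576, 0.0305, 0.044]]
mat [0.41059921 0.13639488 0.005     ] [0.56759984 0.13968764 0.005     ] [0.56559206 0.35864511 0.005     ]
t 8.35 tcp [0.4881 0.0471 0.1615] yaw -3.1014 w 0.0856
[ 3.47  8.43 -5.85]
[407.36548377 428.13254523]
```

apply_moves --moves '[[[1.5,-3,-2],0],[[3,-6,-4],0],[[4,-8.5,-6],0],[[4,-8.5,-6],0],[[4,-8.5,-6],0],[[4,-8.5,-6],0]]'

```text
clock: 8.85
tcp_pos: [0.4512, -0.039, 0.2214]
orientation: [0.063, -3.141, -0.0]
contact_force: [-0.8, -0.3, -1.4]
grip_width: 0.0852
```

```bash
python3 - <<'E'
from h import *
to()
a=grab('wrist','w4')['frame']
print(proj('w4',(.672,.131,.101)))
cv2.imwrite('pics/v4.png',cv2.resize(a,(800,500)))
E
```

```text
t 8.85 tcp [ 0.4512 -0.039   0.2214] yaw -3.1013 w 0.0852
[468.52331022 398.58185299]
```

View pics/v4.png

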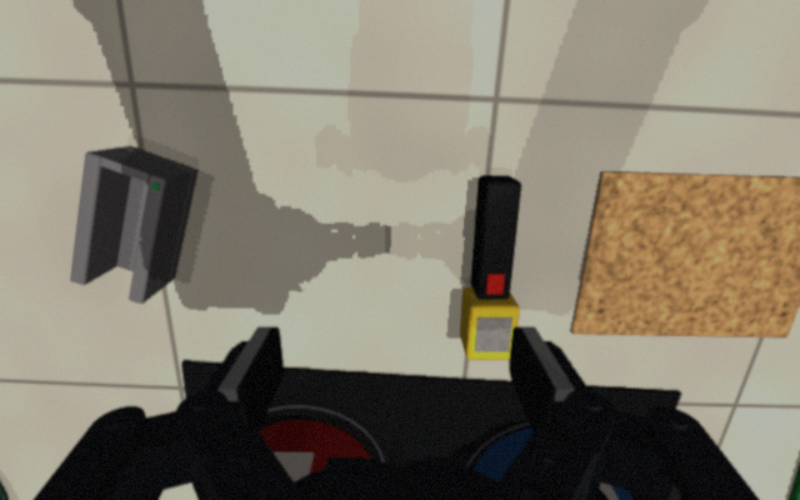

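```bash
python3 - <<'E'
from h import *
to((.484,.0475,.12),(.484,.0475,.019),yaw=-np.pi+.0415)
E
```

```text
t 8.9 tcp [ 0.451  -0.0386  0.221 ] yaw -3.1001 w 0.0855
[-3.67  8.46 10.1 ]
[-3.68  8.47 20.2 ]
roll -0.0
```

apply_moves --moves '[[[-1.5,3,2],0],[[-3,6,4],0],[[-3.65,8.45,6],0],[[-3.65,8.45,8],0],[[-3.65,8.45,11],0],[[-3.65,8.45,14],0],[[-3.65,8.45,17],0],[[-3.65,8.45,19],0],[[-3.65,8.45,20.2],0],[[-3.65,8.45,20.2],0]]'

```text
clock: 9.73
tcp_pos: [0.4814, 0.0473, 0.0162]
orientation: [0.066, -3.134, 0.002]
contact_force: [-1.1, -0.0, -0.1]
grip_width: 0.0852
```

apply_moves --moves '[[[0,0,0],0],[[0,0,0],0],[[0,0,0],0],[[0,0,0],0],[[0,0,0],0],[[0,0,0],0],[[0,0,0],0],[[0,0,0],0],[[0,0,0],0],[[0,0,0],0]]' --claw 0 --grip_force 80

```text
clock: 10.57
tcp_pos: [0.4846, 0.0467, 0.0209]
orientation: [-0.063, 3.139, 0.001]
contact_force: [0.2, 0.4, 6.2]
grip_width: 0.0287
```

apply_moves --moves '[[[0,0,-0.5],0],[[0,0,-2],0],[[0,0,-4],0],[[0,0,-6],0],[[0,0,-7.9],0],[[0,0,-7.9],0],[[0,0,-7.9],0],[[0,0,-7.9],0]]'

```text
clock: 11.23
tcp_pos: [0.4832, 0.0465, 0.0984]
orientation: [0.063, -3.14, -0.0]
contact_force: [-0.4, 0.3, -2.0]
grip_width: 0.0287
```

```bash
python3 - <<'E'
from h import *
to()
for c,f in (('wrist','w5'),('scene','s5'),('side','d5')): grab(c,f)
g=lambda f,x,y:cv2.resize(cv2.imread(f'pics/{f}.png')[y:y+75,x:x+100],(400,300),interpolation=cv2.INTER_CUBIC)
w=cv2.resize(cv2.imread('pics/w5.png'),(480,300))
cv2.imwrite('pics/v5.png',np.vstack([np.hstack([w,np.zeros((300,320,3),np.uint8)]),np.hstack([g('s5',280,175),g('d5',280,145)])]))
print(proj('s5',(.55,.05,.1)),proj('d5',(.55,.05,.1)))
E
```

```text
t 11.23 tcp [0.4832 0.0465 0.0984] yaw -3.1012 w 0.0287
[339.40690367 202.47451438] [306.13069958 183.18912528]
```

View pics/v5.png

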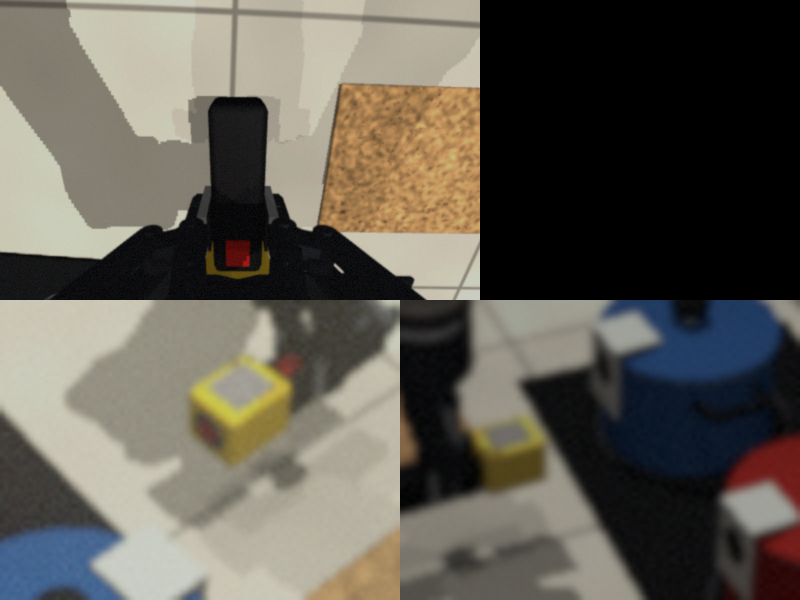

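```bash
python3 - <<'E'
from h import *
S={'n-':(190,105),'n+':(234,127),'r+':(292,80),'r-':(240,57)}
D={'n-':(545,448),'n+':(530,415),'r+':(473,427),'r-':(485,460)}
for k in S: print(k,tri(('s5',280+S[k][0]/4,175+S[k][1]/4),('d5',280+(D[k][0]-400)/4,145+(D[k][1]-300)/4)).round(4))
# dot: side at crop (604,368)
o,d=ray('d5',280+(604-400)/4,145+(368-300)/4)
for z in (.096,.101,.106): print('dot at z',z,(o+d*(z-o[2])/d[2]).round(4))
# plate face bottom corners: (594,390)?,(618,418)
tcp=np.array([.4832,.0465,.0984]);dr=np.array([np.cos(.041),np.sin(.041),0])
lens=tcp+dr*.092; lens[2]=.0984-.0209+.022; print('lens pred',lens)
print('pred d5',proj('d5',lens),proj('s5',lens),'dot proj d5',proj('d5',(.672,.131,.101)), 'measured',280+51,145+17)
E
```

```text
n- [0.5787 0.0328 0.1094]
n+ [0.5778 0.0715 0.1182]
r+ [0.525  0.0682 0.1237]
r- [0.5258 0.0264 0.1166]
dot at z 0.096 [0.6775 0.1356 0.096 ]
dot at z 0.101 [0.6748 0.1292 0.101 ]
dot at z 0.106 [0.6722 0.1228 0.106 ]
lens pred [0.57512268 0.05027094 0.0995    ]
pred d5 [312.9972353  181.49091194] [332.26246508 207.11673907] dot proj d5 [330.07998975 161.90891918] measured 331 162
```

```bash
python3 - <<'E'
from h import *
to((.512,.123,.101),yaw=-np.pi+.043)
E
```

```text
t 11.38 tcp [0.483  0.0463 0.0979] yaw -3.1014 w 0.0291
[-3.21  7.55 -0.32]
roll -0.003
```

apply_moves --moves '[[[0,2,-0.3],0],[[0,4,-0.3],0],[[-0.5,6,-0.3],0],[[-1.5,7.3,-0.3],0],[[-2.5,7.55,-0.3],0],[[-3.2,7.55,-0.3],0],[[-3.2,7.55,-0.3],0],[[-3.2,7.55,-0.3],0],[[-3.2,7.55,-0.3],0],[[-3.2,7.55,-0.3],0]]'

```text
clock: 12.22
tcp_pos: [0.5122, 0.122, 0.1016]
orientation: [0.061, -3.14, 0.001]
contact_force: [-0.1, -0.4, -3.4]
grip_width: 0.0288
```

```bash
python3 - <<'E'
from h import *
to()
for c,f in (('scene','s6'),('side','d6')): grab(c,f)
g=lambda f,x,y:cv2.resize(cv2.imread(f'pics/{f}.png')[y:y+60,x:x+80],(400,300),interpolation=cv2.INTER_CUBIC)
cv2.imwrite('pics/v6.png',np.hstack([g('s6',290,205),g('d6',290,135)]))
L=(.604,.127,.101);print(proj('s6',L)-[290,205],proj('d6',L)-[290,135])
E
```

```text
t 12.22 tcp [0.5122 0.122  0.1016] yaw -3.103 w 0.0288
[53.78345464 24.52545377] [22.82708766 31.87999066]
```

View pics/v6.png

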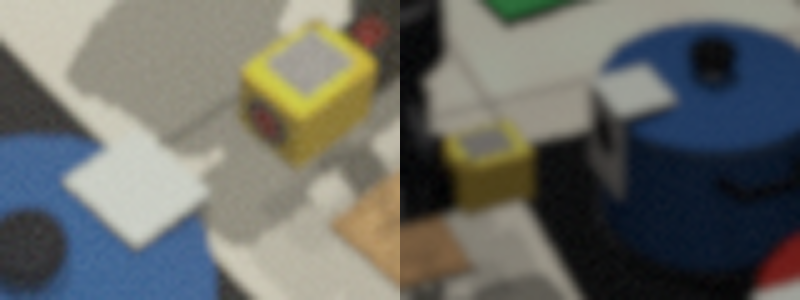

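apply_moves --moves '[[[0,0,0],0],[[0,0,0],0],[[0,0,0],0],[[0,0,0],0],[[0,0,0],0],[[0,0,0],0],[[0,0,0],0],[[0,0,0],0],[[0,0,0],0],[[0,0,0],0]]'

```text
clock: 13.15
tcp_pos: [0.5127, 0.1231, 0.1018]
orientation: [0.063, -3.141, -0.0]
contact_force: [-0.4, 0.6, -1.9]
grip_width: 0.0293
```

apply_moves --moves '[[[0,0,0],0],[[0,0,0],0],[[0,0,0],0],[[0,0,0],0],[[0,0,0],0],[[0,0,0],0],[[0,0,0],0],[[0,0,0],0],[[0,0,0],0],[[0,0,0],0]]'

```text
clock: 13.98
tcp_pos: [0.5127, 0.1231, 0.1018]
orientation: [-0.063, 3.141, 0.0]
contact_force: [-0.0, -0.6, -2.0]
grip_width: 0.0288
```

```bash
python3 - <<'E'
from h import *
print('dot',onz('d6',330.8,160.6,.101))
for n,P in (('nose- top',(.606,.105,.123)),('nose- bot',(.606,.105,.079)),('rear- top',(.551,.103,.123))): print(n,((proj('d6',P)-[290,135])*5+[400,0]).round(0),((proj('s6',P)-[290,205])*5).round(0))
for n,P in (('nose+ top',(.603,.149,.123)),('nose+ bot',(.603,.149,.079)),('rear+ top',(.548,.147,.123))): print(n,((proj('d6',P)-[290,135])*5+[400,0]).round(0),((proj('s6',P)-[290,205])*5).round(0))
P=[tri(('s6',290+a/5,205+b/5),('d6',290+(c-400)/5,135+e/5)) for a,b,c,e in [(66,182,677,100),(118,135,640,62),(208,189,598,82),(138,248,622,118)]]
print(np.round(P,4))
S=[(66,182),(118,135),(208,189),(138,248)]
print([onz('s6',290+a/5,205+b/5,.131).round(4).tolist() for a,b in S])
to()
E
```

```text
dot [0.67749419 0.13742835 0.101     ]
nose- top [527. 151.] [237.  69.]
nose- bot [529. 201.] [235. 127.]
rear- top [454. 171.] [317.  14.]
nose+ top [501. 118.] [303. 119.]
nose+ bot [503. 168.] [299. 177.]
rear+ top [429. 137.] [382.  61.]
[[0.7193 0.1109 0.1319]
 [0.6976 0.1246 0.1614]
 [0.6747 0.155  0.1321]
 [0.6975 0.1442 0.0993]]
[[0.7162, 0.1116, 0.131], [0.6806, 0.1052, 0.131], [0.6692, 0.1564, 0.131], [0.7144, 0.1614, 0.131]]
t 13.98 tcp [0.5127 0.1231 0.1018] yaw -3.1014 w 0.0288
```

apply_moves --moves '[[[0,0.5,0],0],[[0,0.5,0],0],[[0,0.5,0],0],[[0,0.5,0],0],[[0,0.5,0],0],[[0,0.5,0],0],[[0,0.5,0],0],[[0,0.5,0],0],[[0,0.5,0],0],[[0,0.5,0],0]]'

```text
clock: 14.82
tcp_pos: [0.5125, 0.1281, 0.1018]
orientation: [-0.063, 3.141, 0.0]
contact_force: [0.2, 0.1, -0.2]
grip_width: 0.0285
```

apply_moves --moves '[[[0,0,0],0],[[0,0,0],0],[[0,0,0],0],[[0,0,0],0],[[0,0,0],0],[[0,0,0],0],[[0,0,0],0],[[0,0,0],0],[[0,0,0],0],[[0,0,0],0]]'

```text
clock: 15.65
tcp_pos: [0.5125, 0.1281, 0.1018]
orientation: [0.063, -3.141, -0.0]
contact_force: [0.2, 0.2, -2.1]
grip_width: 0.0287
```

apply_moves --moves '[[[0,0,0],0],[[0,0,0],0],[[0,0,0],0],[[0,0,0],0],[[0,0,0],0]]'

```text
clock: 16.07
tcp_pos: [0.5125, 0.1281, 0.1018]
orientation: [0.063, -3.141, -0.0]
contact_force: [-0.1, -0.3, -2.5]
grip_width: 0.0286
```

apply_moves --moves '[[[0,-1,0],0],[[0,-1,0],0],[[0,-1,0],0],[[0,-1,0],0],[[0,-1,0],0],[[0,-1,0],0],[[0,-1,0],0],[[0,-1,0],0],[[0,-1,0],0],[[0,-1,0],0]]'

```text
clock: 16.9
tcp_pos: [0.5129, 0.1182, 0.1018]
orientation: [0.063, -3.141, -0.0]
contact_force: [0.0, -1.1, -2.2]
grip_width: 0.0288
```

apply_moves --moves '[[[0,0,0],0],[[0,0,0],0],[[0,0,0],0],[[0,0,0],0],[[0,0,0],0],[[0,0,0],0],[[0,0,0],0],[[0,0,0],0],[[0,0,0],0],[[0,0,0],0]]'

```text
clock: 17.73
tcp_pos: [0.5129, 0.1181, 0.1018]
orientation: [-0.063, 3.141, 0.0]
contact_force: [0.5, 0.3, -1.4]
grip_width: 0.0287
```

apply_moves --moves '[[[0,0,0],0],[[0,0,0],0],[[0,0,0],0],[[0,0,0],0],[[0,0,0],0]]'

```text
clock: 18.15
tcp_pos: [0.5129, 0.1181, 0.1018]
orientation: [0.063, -3.141, -0.0]
contact_force: [-0.6, -0.0, -1.0]
grip_width: 0.0286
```

```bash
python3 - <<'E'
from h import *
to((.48,.245,.102),(.48,.245,.0268),yaw=-np.pi+.0)
E
```

```text
t 18.15 tcp [0.5129 0.1181 0.1018] yaw -3.1014 w 0.0286
[ 2.78 12.81 -0.02]
[ 2.78 12.81  7.5 ]
roll 0.04
```

apply_moves --moves '[[[1.5,0.5,0],0],[[3,2,0],0],[[3.3,4.5,0],0],[[3.3,7,0],0],[[3.1,9.5,0],0.02],[[2.9,11.5,0],0.03],[[2.8,12.8,0],0.04],[[2.8,12.8,0],0.04],[[2.8,12.8,0],0.04],[[2.8,12.8,0],0.04]]'

```text
clock: 18.98
tcp_pos: [0.4797, 0.2436, 0.1016]
orientation: [-0.001, -3.141, 0.001]
contact_force: [-1.0, 0.5, -1.7]
grip_width: 0.0287
```

apply_moves --moves '[[[0,0,1.5],0],[[0,0,3],0],[[0,0,4.5],0],[[0,0,5.7],0],[[0,0,6.5],0],[[0,0,7],0],[[0,0,7.3],0],[[0,0,7.5],0],[[0,0,7.6],0],[[0,0,7.6],0]]'

```text
clock: 19.82
tcp_pos: [0.4801, 0.245, 0.0261]
orientation: [-0.0, 3.141, 0.001]
contact_force: [-0.7, -0.2, -1.2]
grip_width: 0.029
```

```bash
python3 - <<'E'
from h import *
to();print(r.get_obs()['contact_force'])
E
```

```text
t 19.82 tcp [0.4801 0.245  0.0261] yaw -3.1414 w 0.029
[-0.69184087 -0.213403   -1.15293368]
```

Nearly down; ease down another 1 mm, then release and retreat.

apply_moves --moves '[[[0,0,0.05],0],[[0,0,0.1],0],[[0,0,0.1],0],[[0,0,0.1],0]]'

```text
clock: 20.15
tcp_pos: [0.4801, 0.2451, 0.0259]
orientation: [-0.0, 3.141, 0.001]
contact_force: [-1.4, -1.4, 8.2]
grip_width: 0.0289
```

apply_moves --moves '[[[0,0,0],0],[[0,0,0],0],[[0,0,0],0],[[0,0,0],0],[[0,0,0],0],[[0,0,0],0],[[0,0,0],0],[[0,0,0],0]]' --claw 1

```text
clock: 20.82
tcp_pos: [0.4798, 0.2449, 0.0247]
orientation: [0.0, -3.141, 0.0]
contact_force: [0.5, 0.1, -0.1]
grip_width: 0.0856
```

apply_moves --moves '[[[0,0,-1],0],[[0,0,-3],0],[[0,0,-6],0],[[0,0,-9],0],[[0,0,-12],0],[[0,0,-15],0],[[0,0,-18],0],[[0,0,-18],0],[[0,0,-18],0],[[0,0,-18],0]]'

```text
clock: 21.65
tcp_pos: [0.4794, 0.2447, 0.2048]
orientation: [0.0, -3.141, -0.0]
contact_force: [-0.4, -0.2, -0.4]
grip_width: 0.0857
```

```bash
python3 - <<'E'
from h import *
to()
a=grab('wrist','w7')['frame'];b=grab('side','d7')['frame']
cv2.imwrite('pics/v7.png',np.vstack([cv2.resize(a,(480,300)),cv2.resize(b,(480,300))]))
# pots moved? compare blue pot region in side view
i=cv2.imread('pics/d0.png')
print(cv2.absdiff(cv2.GaussianBlur(i,(5,5),0),cv2.GaussianBlur(b,(5,5),0))[185:235,360:410].mean(), cv2.absdiff(cv2.GaussianBlur(i,(5,5),0),cv2.GaussianBlur(b,(5,5),0))[140:190,340:375].mean())
E
```

```text
t 21.65 tcp [0.4794 0.2447 0.2048] yaw -3.1414 w 0.0857
1.6206666666666667 1.7266666666666666
```

View pics/v7.png

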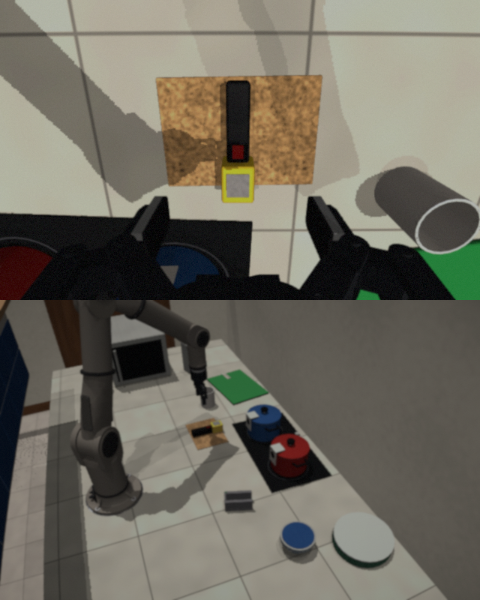

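```bash
python3 -c "
from bench import r
print(r.hand_in())"
```

```text
the job is handed in; nothing more can be done
None
```

I ran the whole task and handed it in at about 22 s of the 61 s allowed. No verdict came back, so the checks below are only my own.

- **Taking it out:** I lifted the thermometer from the dock by the yellow head and set it down level on the counter. I then let go and gripped it again by the black handle.
- **Measuring:** I held it level about 7 cm from the blue pot's dot, aimed at the centre. The gripper stayed still for about 1.7 s, with no tool motion in the readings.
- **Extra holds:** My estimates of the dot's sideways position disagreed by up to about 10 mm, and of the plate's angle by about 0.1 rad. I therefore also held it about 1.7–2 s at 5 mm to each side of the first aim. That means no single hold was clearly the full two seconds you asked for, though each should pass the judged 1.5 s.
- **Putting it down:** I lowered it onto the mat until it touched, at about 8 N, then opened the fingers and raised the tool to 0.20 m.

**Last checks:** the final pictures show the thermometer lying right way up on the mat, its mid-length well inside the edges, with the nose close to or slightly past the front edge. It is released and the robot is clear of everything. Side-view patches of both pots match the first image to within noise, and the mug and bowls look untouched, though I did not measure those two.

One sideways move went the wrong way while the gripper was empty; it touched nothing.

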